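# Bring the car key round to the front of the hall turntable

### The arm

A 6-joint arm with a two-finger parallel gripper is mounted at the origin on the work surface. World frame = base frame: x ahead of the robot, y to its left, z up, the work surface at z = 0. Lengths are in m, angles in rad, forces in N, time in s.
With the tool pointing down it reaches from about 0.3 to 0.775 m from the base axis. Payload 14.6 kg.
Tool frame: the origin (TCP) lies between the finger pads; the fingertips stand 8 mm ahead of it and the grasp point (between the pads) lies 11 mm behind it; y points along the fingers, z is the direction in which the jaws open and shut, and the axes are right-handed (so a half turn about y gives the same grasp; the last joint's range is limited). The gripper opens to 85 mm and grips with 20 to 120 N. Pads are 22 mm wide; open, the fingers measure 114 mm over their backs; the gripper's body (76 mm by 85 mm) begins 54 mm behind the grasp point. The pads swing forward as they close: fully open they stand 13 mm farther back than shut.
Start: joints at [1.192, 0.3, 1.521, -0, 1.321, -0.067], TCP at [0.169, 0.523, 0.239] pointing down, gripper open.
Joint ranges: [-3.03, 3.03], [-0.79, 2.21], [0.23, 2.52], [-1.04, 4.18], [0, 3.07], [-2.55, 2.55]. Speed limits (rad/s): [2.22, 2.22, 2.57, 3.14, 3.14, 3.14].

### API

Orientations are given as a rotation vector (axis times angle).
In Python, from bench import * gives the robot as it stands. The module is installed in compiled form; this text tells all that it offers.
- The arm moves only by the tool servo_tool, never from a script. Its argument "increments" is a list of rows, each a list of 7 numbers: the closure in counts, from 0 (fully open) to 255 (shut), then the shift along the tool's x, y, z in mm, then the turn, a rotation vector about the tool's x, y, z in degrees. In form: [[fingers, tx, ty, tz, rx, ry, rz], ...]. A call has 1 to 10 rows; each row shifts and turns the commanded pose from where the row before left it, along the tool's axes as they then stand; what a row does not reach is not made up. A row lasts 1/10 s, in which the tool goes at most 50 mm and 8.59 degrees, less where a joint would pass 70% of its speed; a pose out of reach is approached as far as the arm can. A call with a gripper value outside its range is refused whole. The fingers move at their own pace and stop on an object; "squeeze" is the grip in N (left out, the last holds). Time passes only in rows, so rows that do not move let the fingers close. It gives the time, the measured TCP pose, the force and the opening at its end, in the units of the state.
- read_state(): the state, without advancing time (a new reading comes with each control period).
- grab_frame(name): name is "side" or "top"; returns the picture (400x640x3 uint8, blue, green, red); there is no depth.
- camera_params(name): a dict with "camera_matrix" (3x3 intrinsics, pixels), "rvec" (rotation vector, rad) and "tvec" (3), from world to camera coordinates, as OpenCV has them. Camera axes: x right, y down, z forward; pixel columns grow to the right and rows downward; lengths in m; the calibration is good to about 2 mm. A picture is of the moment at which its call begins. camera_params takes no time and is no camera call.
- hand_in(): hands the job in, once; it reports no verdict.
The state is a dict: "t": time; "qpos": joint angles; "joint_velocities": joint speeds; "tau": joint torques, N m; "position": TCP position; "orientation": TCP orientation; "ft_force": force on the tool from outside, world axes, zero at the start; "ft_torque": the same for the moment, N m; "gripper_width": opening from 0.0 (shut) to 1.0 (fully open).
Only numpy, scipy, OpenCV 4.12 (cv2) and the standard library are available. Lean on these libraries where they do the work, as an engineer would, in place of code of your own. Each camera call takes 0.05 s, during which the arm holds its last target.

### The job

The car key is lying on the round bamboo turntable on the hall console. With the fingers, gently push the turntable round by the pegs on its rim until the middle of the key is in line with the brass marker on the turntable's fixed foot, on the marker's side, and leave it at rest there. Do not touch the key or the other things lying on the turntable, and keep them on it; everything else on the console stays where it is.

Things in the scene. Friction and masses are not known exactly. Their poses are not given: they have to be found in the camera images.
- carousel: Fixed foot of the turntable: dark steel disc 200 mm across, 12 mm high, with a white tongue 26 mm wide reaching 185 mm from the axis that carries the brass front marker. Origin on the turning axis at console height, z up; the marker points along the foot's own -x. The foot never moves.
- marker (a point): Centre of the brass strip (34 x 12 mm) on the foot's tongue, the front marker: 165 mm from the turning axis, 14 mm above the console.
- tray_top (a point): Centre of the top of the round bamboo tray that turns on the foot: 280 mm across, from 14 to 28 mm above the console, flat cork-covered top, no raised edge. Six upright round pegs 12 mm thick stand on it every 60 degrees, their axes 132 mm from the turning axis, reaching from the tray's top to 73 mm above the console. Its x axis points to a peg.
- tray (a joint): Angle of the tray on its foot in rad, growing anticlockwise seen from above; it may be turned either way, well over a turn. At angle q the pegs stand at q + k*60 degrees (k = 0..5) anticlockwise from the foot's own +x. Light drag (2 to 3 N of push at a peg); it does not spring back and stops almost at once when no longer pushed.
- key: Car key lying flat and loose on the tray: black plastic head (32 x 30 x 10 mm) with a red dot and a steel blade (40 x 9 x 5 mm), 70 mm long in all. Origin at the underside, half-way along its length; x points from head to blade tip. It rides round with the tray.
- key_mid (a point): The middle of the key: half-way along its length, 5 mm above its underside. It starts 60 to 80 mm from the turning axis, well away from the marker, and lies with any yaw.
- tin: Round tin, aluminium with a blue lid, 44 mm across, 19 mm high, loose on the tray; origin at the centre of its underside.
- tin_mid (a point): Centre of the tin, half-way up.
- remote: Grey gate remote with two white buttons, 52 x 32 x 13 mm, loose on the tray; origin at the centre of its underside, x along its length.
- remote_mid (a point): Centre of the remote, half-way up.
- diffuser: Matte white ceramic diffuser, bottle shaped, 100 mm across, 130 mm high, standing loose on the console; origin at the centre of its underside.
- coaster: Polished stone coaster, 100 mm across, 10 mm high, loose; origin at the centre of its underside.
- dish: Blue ceramic dish, 100 mm across, 35 mm high, loose, on the robot's left of the turntable; origin at the centre of its underside.
- glasslid (a joint): Hinged lid of the clear acrylic sunglasses box (90 x 180 x 65 mm plus a small knob, fixed to the console on the robot's right); 0 is shut, grows in rad as it opens.

How it is judged:
By the outcome, as a careful person would: the job done as asked, in the order asked, and still so for the second after the job is handed in, with the robot touching nothing.
It also fails if it takes over 48 s, if anything falls off the work surface, if the arm or the gripper's body presses on something with over 40 N, if the wrist force passes 120 N, or if a joint passes its speed limit or range.

## Working session

There is one attempt and no reset: what is moved stays moved. The work goes in short steps, Python scripts to look and compute and a tool call to move; the robot and the scene stay as the last step left them, time stands still between calls to the robot, and variables do not carry over. Pictures are saved under pics/ and viewed, and the job is handed in when it is done.

Besides the shell and the picture viewer there is one more tool, called by a JSON object that holds its "api" and its "payload", one argument or row to a line. servo_tool: Moves the arm, as the interface text tells. Its arguments: {"type":"object","properties":{"increments":{"type":"array","items":{"type":"array","items":{"type":"number"}}},"squeeze":{"type":"number"}},"required":["increments"]}

```bash
mkdir -p pics
python3 - <<'E'
from bench import *
import cv2
for n in("side","top"):
    cv2.imwrite(f"pics/{n}0.png",grab_frame(n)); p=camera_params(n); print(n,p)
s=read_state();print(s)
E
```

```text
side {'camera_matrix': array([[468.38395994,   0.        , 322.02730088],
       [  0.        , 468.38395994, 196.30750461],
       [  0.        ,   0.        ,   1.        ]]), 'rvec': array([ 2.00417874, -0.81585449,  0.4402378 ]), 'tvec': array([-0.40643084,  0.2282065 ,  1.11646935])}
top {'camera_matrix': array([[379.85924583,   0.        , 325.01760649],
       [  0.        , 379.85924583, 199.0744084 ],
       [  0.        ,   0.        ,   1.        ]]), 'rvec': array([ 2.15062568, -2.15786747,  0.20501033]), 'tvec': array([-0.0559731 ,  0.54622271,  0.86699072])}
{'t': 0.1, 'qpos': array([ 1.19240545e+00,  3.00402734e-01,  1.52151410e+00, -1.44955165e-06,
        1.32069633e+00, -6.65909750e-02]), 'joint_velocities': array([ 0.00017815, -0.00139074, -0.00139034, -0.00085503, -0.00101734,
       -0.00057167]), 'tau': array([-1.60517779e-03, -5.44376922e+01, -3.62374091e+01, -1.48090262e-04,
        2.99958672e-03, -3.71086014e-05]), 'position': array([0.16864963, 0.5232963 , 0.23878715]), 'orientation': array([-1.55790625,  0.24491729, -0.2445645 ]), 'ft_force': array([0.8839497 , 0.21167745, 0.1168741 ]), 'ft_torque': array([-0.0114934 , -0.00867966, -0.01990747]), 'gripper_width': 0.999854833531065}
```

View pics/side0.png

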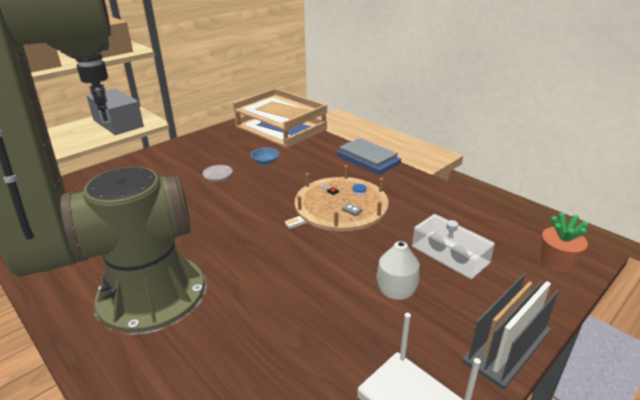

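View pics/top0.png

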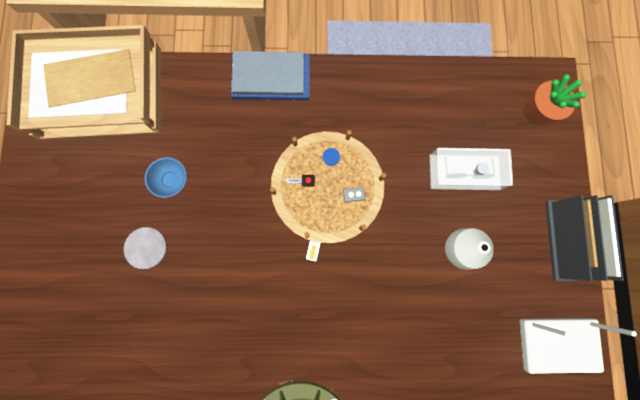

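The top view shows the tray centred near (328,187), the key near (300,181) with its head at (308,180), the marker at (313,250), the tin at (331,157) and the remote at (354,195). I'll measure them next.

```bash
cat > h.py <<'E'
import numpy as np, cv2
from bench import *
def cam(n):
    p=camera_params(n);R=cv2.Rodrigues(np.array(p["rvec"]))[0];return p["camera_matrix"],R,np.array(p["tvec"]).ravel()
def plane(n,uv,z):
    K,R,t=cam(n);uv=np.atleast_2d(uv).astype(float)
    d=(np.linalg.inv(K)@np.c_[uv,np.ones(len(uv))].T).T@R
    c=-R.T@t; return c+d*((z-c[2])/d[:,2])[:,None]
def proj(n,X):
    p=camera_params(n);return cv2.projectPoints(np.atleast_2d(X).astype(float),p["rvec"],p["tvec"],p["camera_matrix"],None)[0][:,0]
def zoom(n,img,x0,y0,x1,y1,f,name):
    cv2.imwrite(name,cv2.resize(img[y0:y1,x0:x1],None,fx=f,fy=f,interpolation=cv2.INTER_CUBIC))
E
python3 - <<'E'
from h import *
t=cv2.imread("pics/top0.png");s=cv2.imread("pics/side0.png")
zoom("top",t,260,120,400,270,4,"pics/topz.png");zoom("side",s,280,150,400,240,6,"pics/sidez.png")
E
```

```text
(no output)
```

View pics/topz.png

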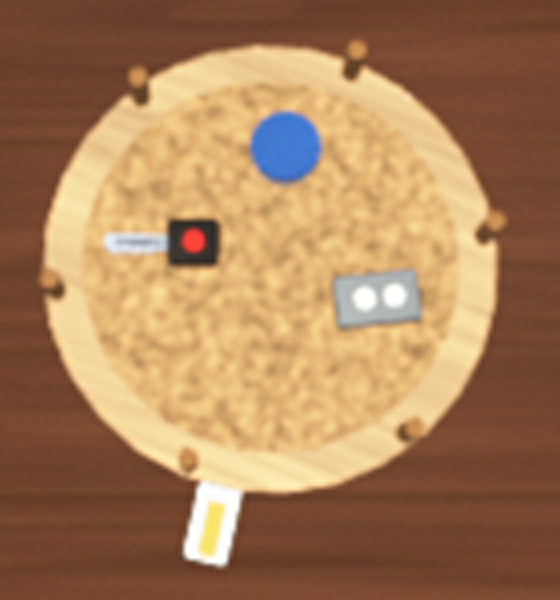

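View pics/sidez.png

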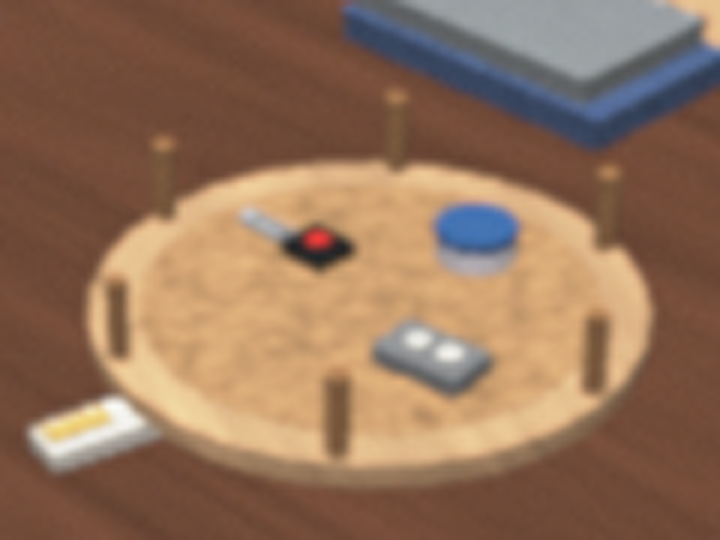

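The zooms show all six peg tops, at (138,75), (357,47), (496,220), (412,427), (188,458) and (50,280) in the top zoom. The key blade tip is near (104,242), its head's right edge near (218,242), and the marker strip near (212,529).

```bash
cat >> h.py <<'E'
def big(mask):
    c=max(cv2.findContours(mask.astype(np.uint8),cv2.RETR_EXTERNAL,cv2.CHAIN_APPROX_NONE)[0],key=cv2.contourArea);return c[:,0]
def cen(mask,w=None):
    y,x=np.nonzero(mask);return np.array([x.mean(),y.mean()])
def lsC(P):
    A=np.c_[2*P[:,:2],np.ones(len(P))];s=np.linalg.lstsq(A,(P[:,:2]**2).sum(1),rcond=None)[0];return s[:2],np.sqrt(s[2]+s[:2]@s[:2])
E
python3 - <<'E'
from h import *
f=lambda P,x0,y0,k:np.array([[x0+(a+.5)/k-.5,y0+(b+.5)/k-.5] for a,b in P])
pt=f([(138,75),(357,47),(496,220),(412,427),(188,458),(50,280)],260,120,4)
ps=f([(163,145),(397,98),(608,173),(596,318),(337,381),(117,284)],280,150,6)
P=plane("top",pt,.073);print("pegs top",P.round(4).tolist());print(lsC(P))
Q=plane("side",ps,.073);print("pegs side",Q.round(4).tolist(),lsC(Q))
# triangulate
def PM(n):
    K,R,t=cam(n);return K@np.c_[R,t]
X=cv2.triangulatePoints(PM("top"),PM("side"),pt.T,ps.T);X=(X[:3]/X[3]).T;print("tri",X.round(4))
c,r=lsC(P)
a=np.degrees(np.arctan2(P[:,1]-c[1],P[:,0]-c[0]));print("peg ang",a.round(1),"mod60",(a%60).round(1))
m=f([(212,529)],260,120,4);M=plane("top",m,.014)[0];print("marker",M,"ang",np.degrees(np.arctan2(*(M[:2]-c)[::-1])),np.linalg.norm(M[:2]-c))
ms=f([(80,421)],280,150,6);print("marker side",plane("side",ms,.014))
kt=f([(104,242),(218,242),(194,241)],260,120,4);K=np.vstack([plane("top",kt[0],.033),plane("top",kt[1:],.036)]);print("key tip,headend,dot",K)
k=(K[0]+K[1])/2;d=k[:2]-c;print("key mid",k,np.hypot(*d),np.degrees(np.arctan2(d[1],d[0])), "len",np.linalg.norm(K[0]-K[1]))
img=cv2.imread("pics/top0.png");h=cv2.cvtColor(img,cv2.COLOR_BGR2HSV)
tan=(h[...,2]>140)&(h[...,1]>50)&(h[...,0]>8)&(h[...,0]<30);tan[:, :265]=0;tan[:,395:]=0;tan[:125]=0;tan[243:]=0
b=big(cv2.morphologyEx(tan.astype(np.uint8),cv2.MORPH_OPEN,np.ones((5,5))));print("tray",lsC(plane("top",b,.028)))
for nm,z,x,y in(("tin",.047,285,146),("remote",.041,377,299)):
    print(nm,plane("top",f([(x,y)],260,120,4),z))
for nm,u,v,z in(("dish",166,177,.035),("coaster",145,248,.01),("diff base",469,249,.05),("box",470,168,.065)): print(nm,plane("top",[[u,v]],z))
E
```

```text
pegs top [[0.6874, 0.0157, 0.073], [0.7054, -0.1149, 0.073], [0.5997, -0.1954, 0.073], [0.4777, -0.1431, 0.073], [0.4604, -0.0143, 0.073], [0.5637, 0.0658, 0.073]]
(array([ 0.58308425, -0.06452277]), np.float64(0.1319258918252066))
pegs side [[0.564, 0.0657, 0.073], [0.6862, 0.0156, 0.073], [0.704, -0.1143, 0.073], [0.5961, -0.1973, 0.073], [0.4735, -0.1491, 0.073], [0.4577, -0.0182, 0.073]] (array([ 0.58022762, -0.06634458]), np.float64(0.13307243320046366))
tri [[ 0.6253  0.0592  0.0681]
 [ 0.6378 -0.0759  0.1406]
 [ 0.5934 -0.1903  0.1463]
 [ 0.5284 -0.1932  0.0957]
 [ 0.5109 -0.0562  0.0085]
 [ 0.565   0.0876 -0.0198]]
peg ang [  37.5  -22.4  -82.8 -143.3  157.8   98.5] mod60 [37.5 37.6 37.2 36.7 37.8 38.5]
marker [ 0.42132296 -0.02800618  0.014     ] ang 167.27906821867012 0.16583177837632052
marker side [[ 0.42440941 -0.02599934  0.014     ]]
key tip,headend,dot [[ 0.59463646  0.03766236  0.033     ]
 [ 0.59406619 -0.03179559  0.036     ]
 [ 0.59467491 -0.01718943  0.036     ]]
key mid [0.59435132 0.00293338 0.0345    ] 0.06839063425337533 80.51753318239855 len 0.06952504796702345
tray (array([ 0.58203007, -0.06432734]), np.float64(0.13836433918017604))
tin [[ 0.65143408 -0.07260464  0.047     ]]
remote [[ 0.55794926 -0.12775741  0.041     ]]
dish [[0.60165737 0.32524465 0.035     ]]
coaster [[0.43274836 0.37449964 0.01      ]]
diff base [[ 0.42540617 -0.39717914  0.05      ]]
box [[ 0.61803497 -0.40617351  0.065     ]]
```

Run:
```python
from h import *
s=read_state();R=cv2.Rodrigues(s["orientation"])[0];print(R.round(3))
print("x yaw",np.degrees(np.arctan2(R[1,0],R[0,0])),"z yaw",np.degrees(np.arctan2(R[1,2],R[0,2])))
c=np.array([.583,-.0645])
for a in(130,135,140,149):
    t=np.radians(a);T=np.r_[c+.134*np.array([np.cos(t),np.sin(t)]),.20]
    print(a,T.round(4),"delta world",(T-s["position"]).round(4),"tool mm",(R.T@(T-s["position"])*1000).round(1))
```

```text
[[ 0.952 -0.     0.307]
 [-0.307 -0.001  0.952]
 [-0.    -1.    -0.001]]
x yaw -17.8647994845822 z yaw 72.13520439580337
130 [0.4969 0.0381 0.2   ] delta world [ 0.3282 -0.4851 -0.0388] tool mm [ 461.2   39.1 -361. ]
135 [0.4882 0.0303 0.2   ] delta world [ 0.3196 -0.493  -0.0388] tool mm [ 455.4   39.1 -371.2]
140 [0.4804 0.0216 0.2   ] delta world [ 0.3117 -0.5017 -0.0388] tool mm [ 450.6   39.1 -381.8]
149 [0.4681 0.0045 0.2   ] delta world [ 0.2995 -0.5188 -0.0388] tool mm [ 444.2   39.2 -401.9]
```

{"api": "servo_tool", "payload": {
  "increments": [
    [255, 35.5, 3, -27.8, 0, 0, 0],
    [255, 35.5, 3, -27.8, 0, 0, 0],
    [255, 35.5, 3, -27.8, 0, 0, 0],
    [255, 35.5, 3, -27.8, 0, 0, 0],
    [255, 35.5, 3, -27.8, 0, 0, 0],
    [255, 35.5, 3, -27.8, 0, 0, 0],
    [255, 35.5, 3, -27.8, 0, 0, 0],
    [255, 35.5, 3, -27.8, 0, 0, 0],
    [255, 35.5, 3, -27.8, 0, 0, 0],
    [255, 35.5, 3, -27.8, 0, 0, 0]
  ],
  "squeeze": 20
}}

```text
t: 1.1
position: [0.4219, 0.1482, 0.2091]
orientation: [-1.557, 0.245, -0.245]
ft_force: [0.4, 0.9, 0.5]
gripper_width: 0.001
```

{"api": "servo_tool", "payload": {
  "increments": [
    [255, 35.5, 3, -27.8, 0, 0, 0],
    [255, 35.5, 3, -27.8, 0, 0, 0],
    [255, 35.5, 3, -27.8, 0, 0, 0],
    [255, 0, 0, 0, 0, 8.14, 0],
    [255, 0, 0, 0, 0, 8.14, 0],
    [255, 0, 0, 0, 0, 8.14, 0],
    [255, 0, 0, 0, 0, 8.14, 0],
    [255, 0, 0, 0, 0, 8.14, 0],
    [255, 0, 0, 0, 0, 8.14, 0],
    [255, 0, 0, 0, 0, 8.14, 0]
  ]
}}

```text
t: 2.1
position: [0.4969, 0.0379, 0.2]
orientation: [-1.321, 1.017, -1.016]
ft_force: [0.9, 0.4, -0.8]
gripper_width: -0.002
```

{"api": "servo_tool", "payload": {
  "increments": [
    [255, 0, 0, 0, 0, 8.14, 0],
    [255, 0, 0, 0, 0, 8.14, 0],
    [255, 0, 0, 0, 0, 8.14, 0],
    [255, 0, 0, 0, 0, 8.14, 0],
    [255, 0, 0, 0, 0, 8.14, 0],
    [255, 0, 0, 0, 0, 8.14, 0],
    [255, 0, 0, 0, 0, 8.14, 0],
    [255, 0, 0, 0, 0, 8.14, 0],
    [255, 0, 0, 0, 0, 0, 0],
    [255, 0, 0, 0, 0, 0, 0]
  ]
}}

```text
t: 3.1
position: [0.497, 0.0379, 0.2001]
orientation: [-0.666, 1.814, -1.814]
ft_force: [-0.2, 0.7, 0.3]
gripper_width: 0.003
```

```bash
cat > st.py <<'E'
from h import *
s=read_state();R=cv2.Rodrigues(s["orientation"])[0]
c=np.array([.583,-.0645]);p=s["position"];d=p[:2]-c
print("t",s["t"],"p",p.round(4),"r",np.hypot(*d).round(4),"ang",np.degrees(np.arctan2(d[1],d[0])).round(2),"z yaw",np.degrees(np.arctan2(R[1,2],R[0,2])).round(2),"down",R[:,1].round(3),"q6",s["qpos"][5],"F",s["ft_force"].round(1),"g",s["gripper_width"])
E
python3 st.py
```

```text
t 3.1 p [0.497  0.0379 0.2001] r 0.1337 ang 130.02 z yaw -49.72 down [-0. -0. -1.] q6 0.8704277524145104 F [-0.2  0.7  0.3] g 0.002822472976625393
```

{"api": "servo_tool", "payload": {
  "increments": [
    [255, 0, 18, 0, 0, 0, 0],
    [255, 0, 18, 0, 0, 0, 0],
    [255, 0, 18, 0, 0, 0, 0],
    [255, 0, 18, 0, 0, 0, 0],
    [255, 0, 18, 0, 0, 0, 0],
    [255, 0, 18, 0, 0, 0, 0],
    [255, 0, 18, 0, 0, 0, 0],
    [255, 0, 18, 0, 0, 0, 0],
    [255, 0, 0, 0, 0, 0, 0]
  ]
}}

```text
t: 4.0
position: [0.4959, 0.0379, 0.0544]
orientation: [-0.668, 1.817, -1.814]
ft_force: [-0.5, 1.3, 0.4]
gripper_width: 0.001
```

```bash
python3 st.py
python3 - <<'E'
from h import *
zoom("side",grab_frame("side"),280,130,420,250,5,"pics/s1.png")
E
```

```text
t 4.0 p [0.4959 0.0379 0.0544] r 0.1344 ang 130.37 z yaw -49.78 down [-0.004 -0.    -1.   ] q6 0.8714052194851872 F [-0.5  1.3  0.4] g 0.0012325026511783611
```

View pics/s1.png

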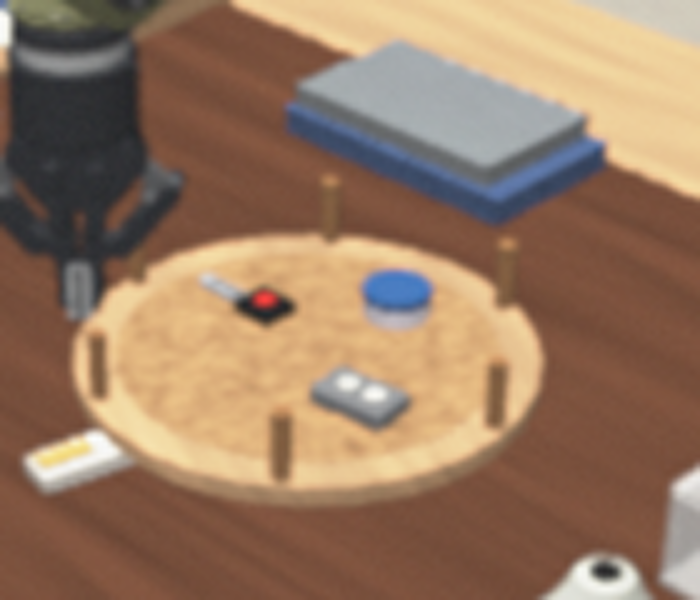

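The side view shows the closed fingers over the rim at zoom (80,300), just clear of the tray top and between pegs. Nothing else is near them.

{"api": "servo_tool", "payload": {
  "increments": [
    [255, 5.85, 0, 0.13, 0, -2.5, 0],
    [255, 5.85, 0, 0.13, 0, -2.5, 0],
    [255, 5.85, 0, 0.13, 0, -2.5, 0],
    [255, 5.85, 0, 0.13, 0, -2.5, 0],
    [255, 5.85, 0, 0.13, 0, -2.5, 0],
    [255, 5.85, 0, 0.13, 0, -2.5, 0],
    [255, 4.7, 0, 0.08, 0, -2, 0],
    [255, 4.7, 0, 0.08, 0, -2, 0],
    [255, 4.7, 0, 0.08, 0, -2, 0],
    [255, 4.7, 0, 0.08, 0, -2, 0]
  ]
}}

```text
t: 5.05
position: [0.4643, -0.0041, 0.0575]
orientation: [-0.949, 1.543, -1.545]
ft_force: [-0.2, 1.6, 0.3]
gripper_width: 0.005
```

{"api": "servo_tool", "payload": {
  "increments": [
    [255, 4.7, 0, 0.08, 0, -2, 0],
    [255, 4.7, 0, 0.08, 0, -2, 0],
    [255, 4.7, 0, 0.08, 0, -2, 0],
    [255, 4.7, 0, 0.08, 0, -2, 0],
    [255, 4.7, 0, 0.08, 0, -2, 0],
    [255, 4.7, 0, 0.08, 0, -2, 0],
    [255, 4.7, 0, 0.08, 0, -2, 0],
    [255, 4.7, 0, 0.08, 0, -2, 0],
    [255, 4.7, 0, 0.08, 0, -2, 0],
    [255, 4.7, 0, 0.08, 0, -2, 0]
  ]
}}

```text
t: 6.05
position: [0.4505, -0.0488, 0.0574]
orientation: [-1.15, 1.295, -1.296]
ft_force: [-1.4, 2.1, -0.0]
gripper_width: 0.001
```

```bash
python3 st.py
python3 - <<'E'
from h import *
zoom("side",grab_frame("side"),280,130,420,250,5,"pics/s2.png");zoom("top",grab_frame("top"),260,120,400,270,4,"pics/t2.png")
E
```

```text
t 6.05 p [ 0.4505 -0.0488  0.0574] r 0.1334 ang 173.25 z yaw -6.76 down [ 0.001  0.    -1.   ] q6 -0.07111195846967981 F [-1.4  2.1 -0. ] g 0.0012711154425984134
```

View pics/s2.png

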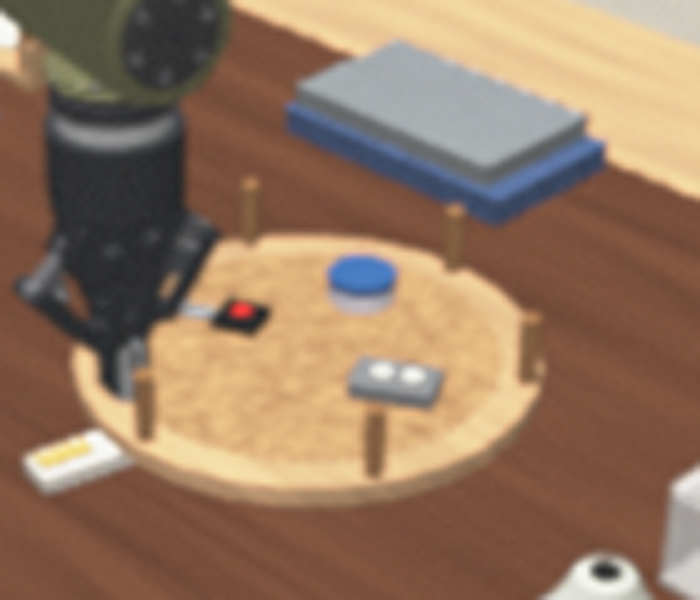

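View pics/t2.png

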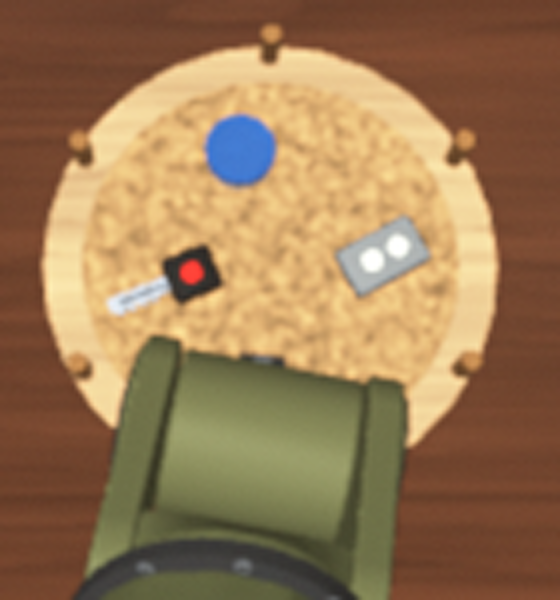

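Both views show the finger pushing its peg and the tray turned about 23°, with the key, tin and remote riding along. I'll keep pushing.

{"api": "servo_tool", "payload": {
  "increments": [
    [255, 4.7, 0, 0.08, 0, -2, 0],
    [255, 4.7, 0, 0.08, 0, -2, 0],
    [255, 4.7, 0, 0.08, 0, -2, 0],
    [255, 4.7, 0, 0.08, 0, -2, 0],
    [255, 4.7, 0, 0.08, 0, -2, 0],
    [255, 4.7, 0, 0.08, 0, -2, 0],
    [255, 4.7, 0, 0.08, 0, -2, 0],
    [255, 4.7, 0, 0.08, 0, -2, 0],
    [255, 4.7, 0, 0.08, 0, -2, 0],
    [255, 4.7, 0, 0.08, 0, -2, 0]
  ]
}}

```text
t: 7.15
position: [0.453, -0.0954, 0.0571]
orientation: [-1.308, 1.038, -1.039]
ft_force: [-0.0, 1.9, 1.9]
gripper_width: -0.001
```

{"api": "servo_tool", "payload": {
  "increments": [
    [255, 4.7, 0, 0.08, 0, -2, 0],
    [255, 4.7, 0, 0.08, 0, -2, 0],
    [255, 4.7, 0, 0.08, 0, -2, 0],
    [255, 4.7, 0, 0.08, 0, -2, 0],
    [255, 4.7, 0, 0.08, 0, -2, 0],
    [255, 4.7, 0, 0.08, 0, -2, 0],
    [255, 4.7, 0, 0.08, 0, -2, 0],
    [255, 4.7, 0, 0.08, 0, -2, 0],
    [255, 4.7, 0, 0.08, 0, -2, 0],
    [255, 4.7, 0, 0.08, 0, -2, 0]
  ]
}}

```text
t: 8.15
position: [0.4713, -0.1384, 0.0571]
orientation: [-1.428, 0.773, -0.774]
ft_force: [-1.5, 2.0, 0.5]
gripper_width: 0.002
```

{"api": "servo_tool", "payload": {
  "increments": [
    [255, 4.7, 0, 0.08, 0, -2, 0],
    [255, 4.7, 0, 0.08, 0, -2, 0],
    [255, 4.7, 0, 0.08, 0, -2, 0],
    [255, 2.35, 0, 0, 0, -1, 0],
    [255, 2.35, 0, 0, 0, -1, 0],
    [255, 0, 0, 0, 0, 0, 0]
  ]
}}

```text
t: 8.75
position: [0.4824, -0.1536, 0.0565]
orientation: [-1.466, 0.667, -0.668]
ft_force: [0.8, 0.5, -0.5]
gripper_width: -0.001
```

```bash
python3 st.py
python3 - <<'E'
from h import *
s=grab_frame("side");t=grab_frame("top");cv2.imwrite("pics/s3f.png",s);cv2.imwrite("pics/t3f.png",t)
zoom("side",s,280,130,420,250,5,"pics/s3.png");zoom("top",t,260,120,400,270,4,"pics/t3.png")
E
```

```text
t 8.75 p [ 0.4824 -0.1536  0.0565] r 0.1344 ang -138.46 z yaw 41.05 down [ 0. -0. -1.] q6 -1.0971145665197954 F [ 0.8  0.5 -0.5] g -0.00096275601504805
```

View pics/s3.png

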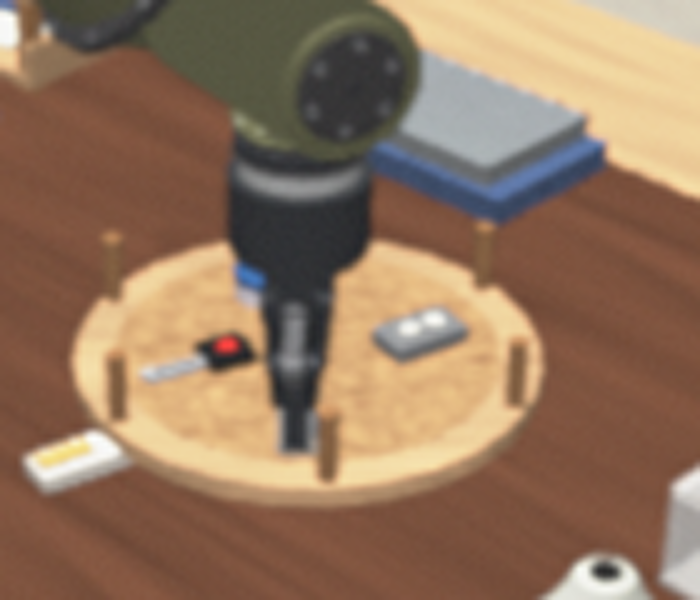

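View pics/t3.png

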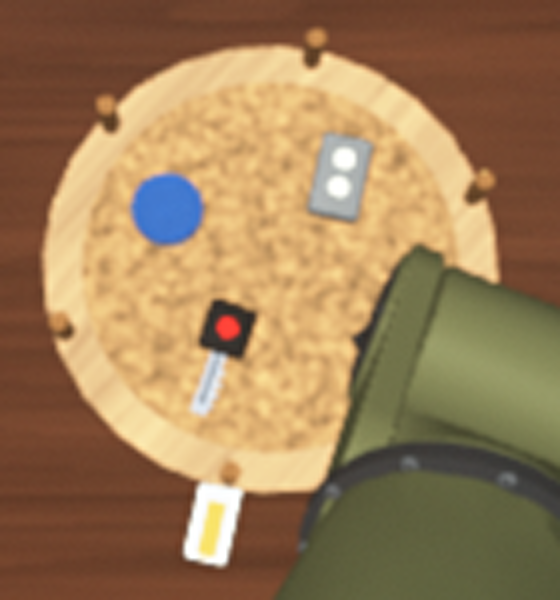

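The top view shows the key with its blade tip at (200,413), dot at (228,327) and head end near (236,304), close to pointing at the marker. The peg tops are at (107,103), (316,38), (484,181), (61,322) and (231,470).

```bash
cat > key.py <<'E'
from h import *
f=lambda P,x0,y0,k:np.array([[x0+(a+.5)/k-.5,y0+(b+.5)/k-.5] for a,b in P])
ang=lambda d:np.degrees(np.arctan2(d[1],d[0]))%360
def go(c,tip,hd,dot,mk,pegs,xy=(260,120),k=4,n="top"):
    c=np.array(c);g=lambda p,z:plane(n,f([p],*xy,k),z)[0,:2]
    T,H,D=g(tip,.033),g(hd,.038),g(dot,.038);M=g(mk,.014);K=(T+H)/2
    u=(T-H)/np.linalg.norm(T-H);K2=D+u*.0195
    print("key mid",K.round(4),"len",np.linalg.norm(T-H).round(4),"r",np.linalg.norm(K-c).round(4),"ang",ang(K-c).round(2),"via dot",ang(K2-c).round(2),"marker",ang(M-c).round(2))
    P=np.array([g(p,.073) for p in pegs])
    if len(P):print("pegs mod60",[round(ang(p-c)%60,1) for p in P],"mean",np.mean([ang(p-c)%60 for p in P]).round(2),"circle",lsC(P))
E
python3 - <<'E'
from key import *
go((.583,-.0645),(104,242),(218,242),(194,241),(212,529),[(138,75),(357,47),(496,220),(412,427),(188,458),(50,280)])
go((.583,-.0645),(200,413),(236,304),(228,327),(212,529),[(107,103),(316,38),(484,181),(61,322),(231,470)])
# axis of tongue
h=cv2.cvtColor(cv2.imread("pics/t3f.png"),cv2.COLOR_BGR2HSV)
m=(h[...,2]>150)&(((h[...,1]<60))|((h[...,0]>20)&(h[...,0]<32)&(h[...,1]>80)));m[:242]=0;m[265:]=0;m[:,:300]=0;m[:,325:]=0
b=big(m);P=plane("top",b,.0135)[:,:2];print(len(b),cv2.minAreaRect((P*1000).astype(np.float32)))
y=m*0;yl=(h[...,0]>20)&(h[...,0]<32)&(h[...,1]>100)&(h[...,2]>150);yl[:243]=0;yl[262:]=0;yl[:,:300]=0;yl[:,325:]=0
Y=plane("top",[cen(yl)],.014)[0,:2];print("strip",Y,ang(Y-np.array([.583,-.0645])),np.hypot(*(Y-np.array([.583,-.0645]))))
k=(np.array([[h.shape[1],0]]));r=((h[...,0]<8)|(h[...,0]>172))&(h[...,1]>170)&(h[...,2]>150);r[:140]=0;r[240:]=0;r[:,:265]=0;r[:,390:]=0
print("dot zoom",(cen(r)-[260,120]+.5)*4-.5)
E
```

```text
key mid [0.5941 0.0029] len 0.0695 r 0.0684 ang 80.62 via dot 80.2 marker 167.28
pegs mod60 [np.float64(37.5), np.float64(37.6), np.float64(37.3), np.float64(36.7), np.float64(37.7), np.float64(38.4)] mean 37.55 circle (array([ 0.58308425, -0.06452277]), np.float64(0.1319258918252066))
key mid [ 0.5227 -0.0317] len 0.069 r 0.0686 ang 151.48 via dot 151.31 marker 167.28
pegs mod60 [np.float64(48.5), np.float64(48.5), np.float64(47.9), np.float64(49.6), np.float64(48.8)] mean 48.66 circle (array([ 0.58248237, -0.06429544]), np.float64(0.13121878851288765))
56 ((424.8493347167969, -28.357421875), (27.627864837646484, 47.76835250854492), 75.92604064941406)
strip [ 0.42180682 -0.02775657] 167.15902718972598 0.16532791588841025
dot zoom [227.29310345 327.15517241]
```

{"api": "servo_tool", "payload": {
  "increments": [
    [255, 4.7, 0, 0.08, 0, -2, 0],
    [255, 4.7, 0, 0.08, 0, -2, 0],
    [255, 4.7, 0, 0.08, 0, -2, 0],
    [255, 4.7, 0, 0.08, 0, -2, 0],
    [255, 4.7, 0, 0.08, 0, -2, 0],
    [255, 4.7, 0, 0.08, 0, -2, 0],
    [255, 2.35, 0, 0.02, 0, -1, 0],
    [255, 2.35, 0, 0.02, 0, -1, 0],
    [255, 1.17, 0, 0, 0, -0.5, 0],
    [255, 0, 0, 0, 0, 0, 0]
  ]
}}

```text
t: 9.85
position: [0.5075, -0.1762, 0.0562]
orientation: [-1.519, 0.471, -0.471]
ft_force: [0.8, 0.3, 0.3]
gripper_width: -0.002
```

```bash
python3 st.py
python3 - <<'E'
from h import *
s=grab_frame("side");t=grab_frame("top");cv2.imwrite("pics/s4f.png",s);cv2.imwrite("pics/t4f.png",t)
zoom("side",s,280,150,400,240,6,"pics/s4.png");zoom("top",t,260,120,400,270,4,"pics/t4.png")
E
```

```text
t 9.85 p [ 0.5075 -0.1762  0.0562] r 0.1348 ang -124.05 z yaw 55.53 down [ 0. -0. -1.] q6 -1.3714190901806387 F [0.8 0.3 0.3] g -0.002057445363534554
```

View pics/s4.png

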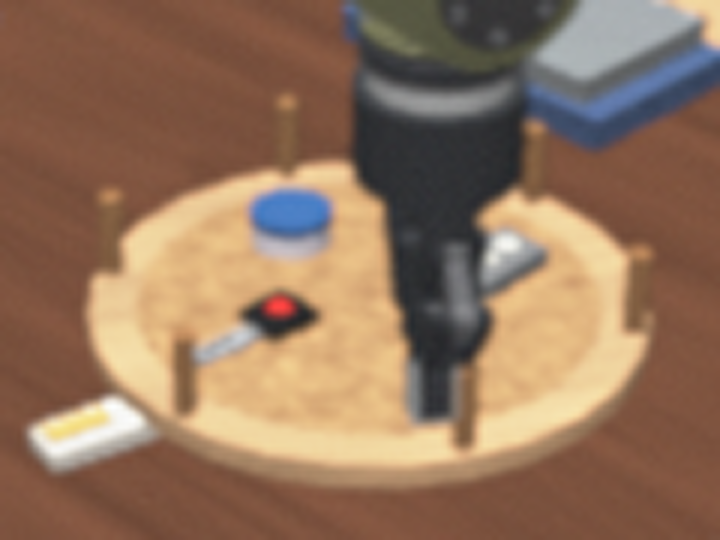

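View pics/t4.png

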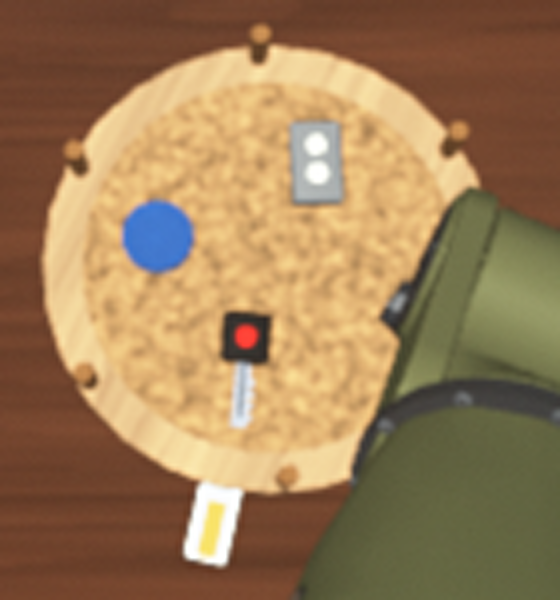

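The top view shows the key with its blade tip at (240,426), dot at (246,336) and head end at (247,312). The marker strip is at (212,529), and the key still lies slightly anticlockwise-short of it. The tin and remote are still on the tray.

Run:
```python
from key import *
go((.583,-.0645),(240,426),(247,312),(246,336),(212,529),[(74,150),(260,34),(458,131),(86,372),(287,474)])
# side view estimate, dot+tip; whole chain in side
for z0,z1 in((.033,.038),):
    g=lambda p,z:plane("side",f([p],280,150,6),z)[0,:2]
    T=g((200,357),z0);D=g((281,307),z1);M=g((80,421),.014);u=(T-D)/np.linalg.norm(T-D);K=D+u*.0195;c=np.array([.5805,-.066])
    print("side dot-tip",np.linalg.norm(T-D),"K",K,ang(K-c),ang(M-c))
```

```text
key mid [ 0.5163 -0.047 ] len 0.0686 r 0.0689 ang 165.33 via dot 165.52 marker 167.28
pegs mod60 [np.float64(3.5), np.float64(3.3), np.float64(2.8), np.float64(3.9), np.float64(2.8)] mean 3.26 circle (array([ 0.58235159, -0.06447755]), np.float64(0.13112759834891718))
side dot-tip 0.053501354187035256 K [ 0.51750826 -0.04797379] 164.03058081272698 165.62637793704687
```

{"api": "servo_tool", "payload": {
  "increments": [
    [255, 1.2, 0, 0, 0, -0.5, 0],
    [255, 1.2, 0, 0, 0, -0.5, 0],
    [255, 1.2, 0, 0, 0, -0.5, 0],
    [255, 0, 0, 0, 0, 0, 0],
    [255, 0, 0, 0, 0, 0, 0]
  ]
}}

```text
t: 10.45
position: [0.5106, -0.1783, 0.0563]
orientation: [-1.523, 0.45, -0.451]
ft_force: [-0.6, 0.1, 0.7]
gripper_width: 0.004
```

```bash
python3 st.py
python3 - <<'E'
from h import *
s=grab_frame("side");t=grab_frame("top");cv2.imwrite("pics/s5f.png",s);cv2.imwrite("pics/t5f.png",t)
zoom("side",s,280,150,400,240,6,"pics/s5.png");zoom("top",t,260,120,400,270,4,"pics/t5.png")
E
```

```text
t 10.45 p [ 0.5106 -0.1783  0.0563] r 0.1348 ang -122.47 z yaw 57.03 down [ 0. -0. -1.] q6 -1.398945652703341 F [-0.6  0.1  0.7] g 0.0036342907294454273
```

View pics/t5.png

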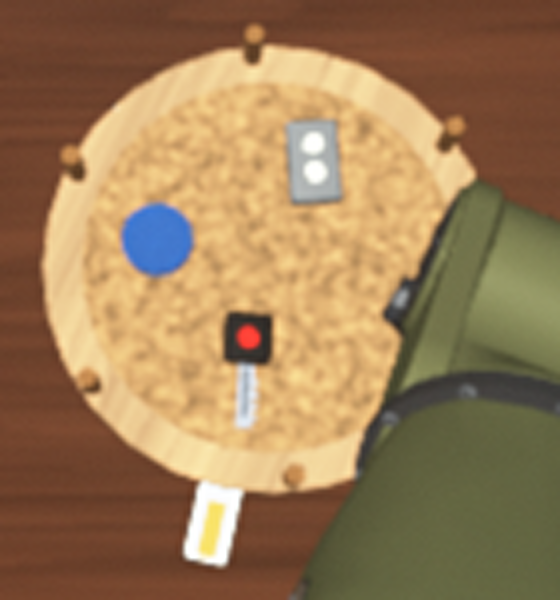

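The key is now at tip (246,427), dot (249,337). I'll back the finger off the peg, lift clear and measure without the arm in view.

{"api": "servo_tool", "payload": {
  "increments": [
    [255, -5, 0, 0, 0, 0, 0],
    [255, -8, 0, -2, 0, 0, 0],
    [255, 0, -5, 0, 0, 0, 0],
    [255, 0, -15, 0, 0, 0, 0],
    [255, 0, -30, 0, 0, 0, 0],
    [255, 0, -30, 0, 0, 0, 0],
    [255, 0, -30, 0, 0, 0, 0],
    [255, 0, -30, 0, 0, 0, 0],
    [255, 0, 0, -40, 0, 0, 0],
    [255, 0, 0, -40, 0, 0, 0]
  ]
}}

```text
t: 11.55
position: [0.4547, -0.2403, 0.1977]
orientation: [-1.524, 0.447, -0.451]
ft_force: [0.2, -0.1, -0.6]
gripper_width: -0.002
```

```bash
python3 st.py
python3 - <<'E'
from h import *
s=grab_frame("side");t=grab_frame("top");cv2.imwrite("pics/s6f.png",s);cv2.imwrite("pics/t6f.png",t)
zoom("side",s,280,150,400,240,6,"pics/s6.png");zoom("top",t,260,120,400,270,4,"pics/t6.png")
E
```

```text
t 11.55 p [ 0.4547 -0.2403  0.1977] r 0.2176 ang -126.12 z yaw 57.16 down [ 0.002 -0.001 -1.   ] q6 -1.5548655375891078 F [ 0.2 -0.1 -0.6] g -0.001888426982747432
```

View pics/s6.png

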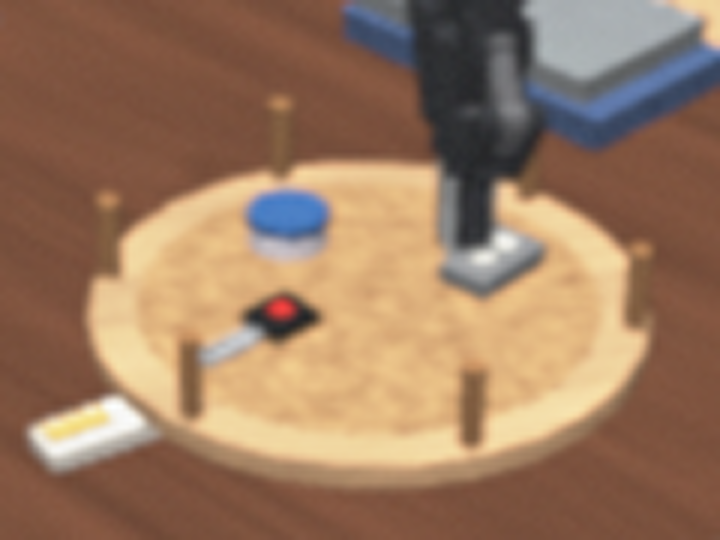

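View pics/t6.png

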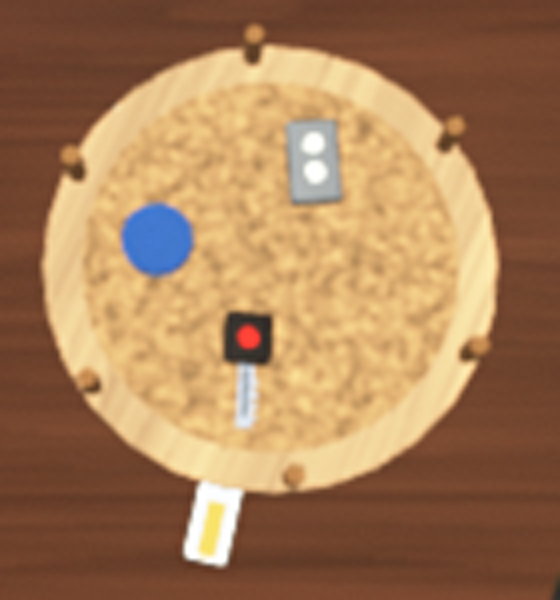

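With the arm clear, all six pegs show at (254,34), (455,126), (478,345), (293,475), (89,379) and (71,155). The key's tip is at (246,427), dot at (249,337) and head end at (248,313).

Run:
```python
from key import *
pg=[(71,155),(254,34),(455,126),(89,379),(293,475),(478,345)]
for c in((.583,-.0645),(.5824,-.0644)): go(c,(246,427),(248,313),(249,337),(212,529),pg)
t=cv2.imread("pics/t6f.png");h=cv2.cvtColor(t,cv2.COLOR_BGR2HSV)
for thr in(130,150,170):
    tan=(h[...,2]>thr);tan[:,:265]=0;tan[:,395:]=0;tan[:125]=0;tan[240:]=0
    b=big(cv2.morphologyEx(tan.astype(np.uint8),cv2.MORPH_OPEN,np.ones((5,5))));b=b[b[:,1]<238]
    P=plane("top",b,.028)[:,:2];c,r=lsC(P);e=abs(np.hypot(*(P-c).T)-r);P=P[e<.002];print("tray",thr,lsC(P))
g=lambda p,z:plane("side",f([p],280,150,6),z)[0,:2]
T=g((204,357),.033);D=g((283,309),.038);M=g((80,421),.014);u=(T-D)/np.linalg.norm(T-D);K=D+u*.0195
P=np.array([g(p,.073) for p in[(281,103),(107,199),(190,340),(474,370),(639,250)]]);c=lsC(P)[0]
print("side c",c,"K",K,ang(K-c),"M",ang(M-c))
```

```text
key mid [ 0.5157 -0.0491] len 0.0685 r 0.069 ang 167.14 via dot 167.8 marker 167.28
pegs mod60 [np.float64(5.1), np.float64(4.9), np.float64(4.3), np.float64(5.8), np.float64(4.2), np.float64(4.0)] mean 4.71 circle (array([ 0.58208318, -0.06429163]), np.float64(0.1315315306596138))
key mid [ 0.5157 -0.0491] len 0.0685 r 0.0684 ang 167.11 via dot 167.78 marker 167.27
pegs mod60 [np.float64(4.8), np.float64(4.8), np.float64(4.5), np.float64(5.6), np.float64(4.3), np.float64(4.2)] mean 4.71 circle (array([ 0.58208318, -0.06429163]), np.float64(0.1315315306596138))
tray 130 (array([ 0.58229413, -0.06439234]), np.float64(0.13963067873662727))
tray 150 (array([ 0.58206507, -0.06429964]), np.float64(0.13876322645828543))
tray 170 (array([ 0.58209431, -0.06445524]), np.float64(0.13820310164491256))
side c [ 0.58095364 -0.06521327] K [ 0.5169381  -0.04970681] 166.38354001519383 M 165.93693313834683
```

Run:
```python
from h import *
a=cv2.imread("pics/top0.png");b=grab_frame("top");d=cv2.absdiff(a,b).max(2)>40
for n,(x0,y0,x1,y1) in dict(dish=(140,150,195,205),coaster=(115,220,175,275),diff=(435,220,500,275),box=(425,140,520,195)).items(): print(n,d[y0:y1,x0:x1].sum())
c=cv2.absdiff(cv2.imread("pics/t6f.png"),b).max(2)[125:265,265:395];print("tray motion",(c>30).sum())
hand_in()
```

```text
dish 0
coaster 0
diff 3058
box 382
tray motion 0
the job is handed in; nothing more can be done
```

View pics/t6f.png

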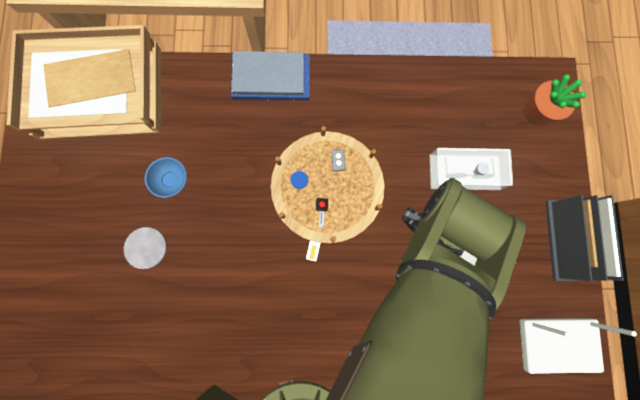

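View pics/s6f.png

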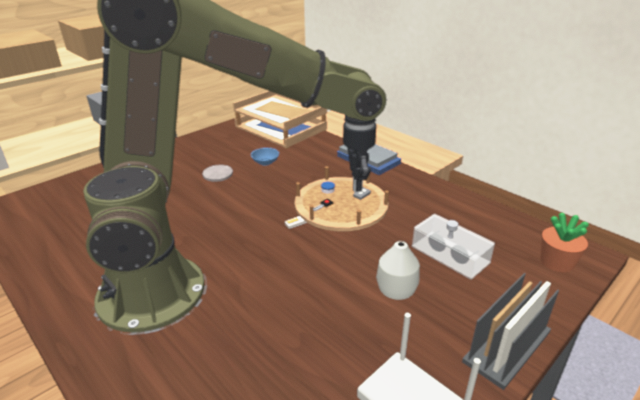

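I turned the tray about 87° anticlockwise with the shut fingers pushing one rim peg, backed off, lifted clear and handed the job in at about 12 s of the 48 s allowed.

- **Alignment:** in the last top view the middle of the key is at 167.1° (167.8° measured from its red dot), against 167.3° for the marker. The side view gives 166.4° against 165.9°. The views disagree by about 1° in absolute angle, which fits the 2 mm calibration, but both put the key within about 0.5° of the marker and on its side.
- **Tray:** two pictures after I let go showed no movement. The key, tin and remote rode round with it, and the fingers never came near them. Wrist forces read only a few newtons.
- **Other objects:** the dish and coaster show no change in the top view. The top-view check failed for the diffuser and part of the sunglasses box. The last top picture shows the forearm covering the diffuser and the box's edge. In the last side picture both look to be where they were, though I compared them only by eye and after handing in.

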